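Refit the control knob of the pit table's bench supply

TASK

The control knob has come off the bench supply on the pit table. Put it back on its D-shaft: feel for the flat with light pressure and never force it down or round, push it on until it snaps fully home, then turn it anticlockwise down to its stop at the zero mark and let go. Leave the wheels, the drink and the screwdriver where they are.

Things in the scene. Friction and masses are not known exactly. Their poses are not given: they have to be found in the camera images.
- knob: Loose black bar knob, of metal, about 110 g, upright on the table, 28 mm tall: a round skirt 50 mm across, 10 mm tall, and on it a bar grip 16 mm thick (along its y), 43 mm long (along its x), 18 mm tall. The flanks are parallel from x = -22 to +12 mm; the +x end narrows to a nose and has a white line on top: the pointer. Origin: centre of the skirt's underside, on the knob's axis, z up.
- pointer (a point): Pointer tip of the knob: on the skirt's upper rim, 25 mm from the knob's axis along its +x, 10 mm above its underside. On the shaft the knob has some 0.15 rad of play either way: while turned it leads the shaft by that much, and it falls back when let go.
- bore (a point): Mouth of the bore under the knob, on its axis, 8 mm above the skirt's rim inside the hollow skirt. The bore is 10.6 mm round, countersunk to 13 mm, for its first 4.5 mm; deeper in it is D-shaped, with a flat 2.25 mm from the axis on the knob's +x side, under the pointer; it ends 22 mm above the rim. A steel spring clip in the flat side snaps into a notch in the shaft's flat.
- supply: Bench supply, a grey steel box, fixed, 200 mm (x) by 260 mm (y) by 110 mm tall; its front with switch and terminals faces its -x. Origin: centre of its underside, at table height. On its flat top: a dial plate 82 mm across with 11 ticks 30 degrees apart, and a flat meter 3 mm high beside it.
- dial (a point): Centre of the dial, on the shaft's axis, in the supply's top face (110 mm above the table); axes are the supply's, not the shaft's. A nut 17 mm across, 5 mm high lies round the shaft; the hollow skirt covers it. A knob fully home has its underside 2 mm above this face, the bore's end on the shaft's end. More than 40 N between knob and supply, down or by twisting, harms the shaft.
- shaft_end (a point): Top of the steel D-shaft, 24 mm above the top face; axes the supply's, not the shaft's. 10 mm diameter, flat 2 mm from the axis, end chamfered 0.4 mm. Flats over 0.15 to 0.4 rad out of line: the knob stands on this end, underside 11 to 11.5 mm above the top face (14 to 16 if off-centre). In line it drops to about 9 mm, where the clip meets the shaft; then 5 to 20 N push it on till it snaps.
- zero_mark (a point): Zero mark: the dial's long tick at 7 o'clock seen from the front, 150 degrees anticlockwise of the supply's +x; this point is 25 mm from the shaft's axis in the top face. At the shaft's zero stop its flat, and a seated knob's pointer, face this mark. The shaft turns stiffly (0.025 N m). How it stands now is not reported: its flat was left 0.5 to 2.5 rad clockwise (from above) of this mark.
- wheel_a: Bystander: a model car's wheel with a black tyre, lying flat, 64 mm across, 26 mm tall; origin at the centre of its underside.
- wheel_b: Bystander: another such wheel, 64 mm across, 26 mm tall; origin at the centre of its underside.
- drink: Bystander: a dark metal drink bottle with a screw cap, 60 mm across, 125 mm tall, upright; origin at the centre of its underside.
- driver: Bystander: a screwdriver with a blue handle, 190 mm long, lying on the table along its own x, handle to -x.
Mind the look-alikes: they are no part of the job. What is shaped like the knob but pink is not meant.

How it is judged:
By the outcome, as a careful person would: the job done as asked, in the order asked, and still so for the second after the job is handed in, with the robot touching nothing.
It also fails if it takes over 72 s, if anything falls off the work surface, if the arm or the gripper's body presses on something with over 40 N, if the wrist force passes 120 N, or if a joint passes its speed limit or range.

ROBOT

A 6-joint arm with a two-finger parallel gripper is mounted at the origin on the work surface. World frame = base frame: x ahead of the robot, y to its left, z up, the work surface at z = 0. Lengths are in mm, angles in rad, forces in N, time in s.
With the tool pointing down it reaches from about 275 to 1000 mm from the base axis. Payload 8.4 kg.
Tool frame: the origin (TCP) lies at the very end of the fingers, on their centre line; the grasp point (between the pads) lies 19 mm behind it; z points along the fingers, y is the line along which they close (so a half turn about z gives the same grasp; the last joint's range is limited). The gripper opens to 85 mm and grips with 20 to 120 N. Pads are 22 mm wide; open, the fingers measure 114 mm over their backs; the gripper's body (76 mm by 85 mm) begins 54 mm behind the grasp point. The pads swing forward as they close: fully open they stand 13 mm farther back than shut.
Start: joints at [1.145, 0.353, 1.633, -0, 1.155, -0.002], TCP at [257.016, 569.711, 231.281] pointing down, gripper open.
Joint ranges: [-2.63, 2.63], [-0.92, 2.1], [0.06, 2.66], [-1.3, 4.44], [0, 2.69], [-3.02, 3.02]. Speed limits (rad/s): [2.22, 2.22, 2.79, 3.14, 3.14, 3.14].

INTERFACE

Orientations are given as [roll, pitch, yaw] about the fixed x, y, z axes, in that order (R = Rz(yaw) Ry(pitch) Rx(roll)).
In Python, from rig import sensors, grab_frame, camera_params, order gives the robot as it stands. The module is installed in compiled form; this text tells all that it offers.
- The arm moves only by the tool move_arm, never from a script. Its argument "motion" is a list of rows, each a list of 7 numbers: the turn, a rotation vector about the tool's x, y, z in rad, then the shift along the tool's x, y, z in m, then the finger opening in m, from 0 to 0.0854. A call has 1 to 8 rows; each row is the pose to reach, as a shift and turn from the pose commanded when the call began, along the tool's axes at that moment; what a row does not reach only later rows make up. A row lasts 1/8 s, in which the tool goes at most 62.5 mm and 10.7 degrees, less where a joint would pass 70% of its speed; a pose out of reach is approached as far as the arm can. A call with a gripper value outside its range is refused whole. The fingers move at their own pace and stop on an object; "grip_force" is the grip in N (left out, the last holds). Time passes only in rows, so rows that repeat a pose let the fingers close. It gives the time, the measured TCP pose, the force, the opening and the grip force at its end, in the units of the state.
- sensors.sense(): the state, without advancing time (a new reading comes with each control period).
- grab_frame(name): name is "scene" or "top"; returns (picture, depth): 420x560x3 uint8, red, green, blue; 420x560 float32, mm along the optical axis (not along the pixel's ray), 0 where there is no reading.
- camera_params(name): a dict with "camera_matrix" (3x3 intrinsics, pixels), "world_from_camera" (4x4, takes a point from camera to world coordinates). Camera axes: x right, y down, z forward; pixel columns grow to the right and rows downward; lengths in mm; the calibration is good to about 2 mm. A picture is of the moment at which its call begins. camera_params takes no time and is no camera call.
- order.sign_off(): hands the job in; it is judged then, once.
The state is a dict: "clock": time; "qpos": joint angles; "qvel": joint speeds; "joint_efforts": joint torques, N m; "eef_pos": TCP position; "tcp_rot": TCP orientation; "contact_force": force on the tool from outside, world axes, zero at the start; "wrist_torque": the same for the moment, N m; "opening": opening from 0.0 (shut) to 1.0 (fully open); "grasp_force": force on a finger pad.
Only numpy, scipy, OpenCV 4.12 (cv2) and the standard library are available. Lean on these libraries where they do the work, as an engineer would, in place of code of your own. Each camera call takes 0.05 s, during which the arm holds its last target. There are 200 camera calls.

## Working session

There is one attempt and no reset: what is moved stays moved. The work goes in short steps, Python scripts to look and compute and a tool call to move; the robot and the scene stay as the last step left them, time stands still between calls to the robot, and variables do not carry over. Pictures are saved under pics/ and viewed, at most 10 in all, crops included, and the job is handed in when it is done.

Besides the shell and the picture viewer there is one more tool, called after "Emit:" by a JSON object that holds its "api" and its "payload". move_arm: Moves the arm, as the interface text tells. Its arguments: {"type":"object","properties":{"motion":{"type":"array","items":{"type":"array","items":{"type":"number"}}},"grip_force":{"type":"number"}},"required":["motion"]}

```bash
mkdir -p pics
cat > h.py <<'E'
import numpy as np, cv2
from rig import sensors, grab_frame, camera_params, order
def save(n,im): cv2.imwrite(f'pics/{n}.png', im[...,::-1])
def ray(cam,uv,z):
    p=camera_params(cam);K=np.array(p['camera_matrix']);T=np.array(p['world_from_camera'])
    d=T[:3,:3]@np.linalg.inv(K)@np.array([uv[0],uv[1],1.]);o=T[:3,3]
    return o+d*(z-o[2])/d[2]
def pts(cam,depth):
    p=camera_params(cam);K=np.array(p['camera_matrix']);T=np.array(p['world_from_camera'])
    v,u=np.mgrid[:depth.shape[0],:depth.shape[1]]
    P=np.stack([(u-K[0,2])/K[0,0]*depth,(v-K[1,2])/K[1,1]*depth,depth],-1)
    return P@T[:3,:3].T+T[:3,3]
E
python3 - <<'E'
from h import *
s=sensors.sense();print(s)
for n in('scene','top'):
    im,d=grab_frame(n);save(n+'1',im);np.savez(n+'1',im=im,d=d);print(n,camera_params(n))
E
```

```text
{'clock': 0.0, 'qpos': array([ 1.14453621e+00,  3.53692617e-01,  1.63415626e+00,  8.25037564e-06,
        1.15520005e+00, -2.41362424e-03]), 'qvel': array([-0.0008902 , -0.00069074, -0.0001068 , -0.00025514, -0.00028042,
       -0.00089529]), 'joint_efforts': array([ 1.51435866e-03, -6.05255413e+01, -3.42061687e+01,  5.83037558e-05,
        9.42670827e-03, -7.10210003e-06]), 'eef_pos': array([256.84539838, 569.24548104, 230.52444821]), 'tcp_rot': array([-3.14013641e+00, -1.10580576e-05,  2.71774282e+00]), 'contact_force': array([-0.00716176, -0.24561148, -0.41889387]), 'wrist_torque': array([0.04244131, 0.01044743, 0.05329862]), 'grasp_force': 0.0, 'opening': 1.0002659211027976}
scene {'camera_matrix': array([[535.00286826,   0.        , 270.8900976 ],
       [  0.        , 535.00286826, 204.2291246 ],
       [  0.        ,   0.        ,   1.        ]]), 'world_from_camera': array([[-1.07914435e-01,  8.29176974e-01, -5.48470619e-01,
         1.46057976e+03],
       [ 9.94116939e-01,  8.48560295e-02, -6.73124519e-02,
         1.52185671e+02],
       [-9.27289617e-03, -5.52507918e-01, -8.33456066e-01,
         1.46617854e+03],
       [ 0.00000000e+00,  0.00000000e+00,  0.00000000e+00,
         1.00000000e+00]])}
top {'camera_matrix': array([[521.74298074,   0.        , 285.47612704],
       [  0.        , 521.74298074, 207.64670989],
       [  0.        ,   0.        ,   1.        ]]), 'world_from_camera': array([[-1.83745982e-02, -9.97715175e-01,  6.50138794e-02,
         4.52855259e+02],
       [-9.99772354e-01,  1.76293162e-02, -1.20186490e-02,
         2.97918242e+01],
       [ 1.08450383e-02, -6.52199171e-02, -9.97811980e-01,
         1.38125357e+03],
       [ 0.00000000e+00,  0.00000000e+00,  0.00000000e+00,
         1.00000000e+00]])}
```

View pics/scene1.png

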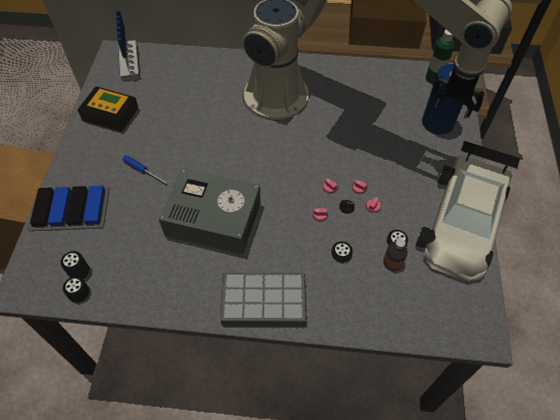

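View pics/top1.png

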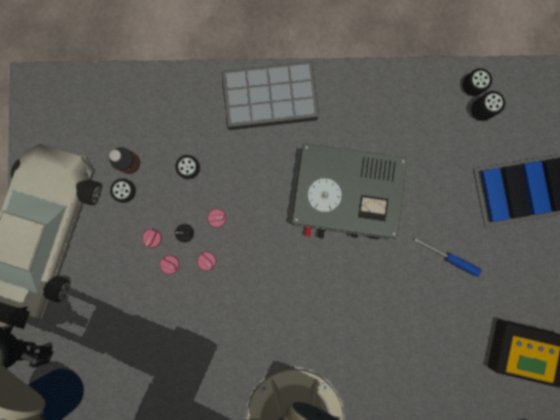

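Run:
```python
from h import *
t=np.load('top1.npz');s=np.load('scene1.npz')
def c(im,u,v,r=25,z=400): return cv2.resize(im[v-r:v+r,u-r:u+r],(z,z),interpolation=cv2.INTER_CUBIC)
a=np.vstack([np.hstack([c(t['im'],184,233,20,300),c(t['im'],324,195,26,300)]),np.hstack([c(s['im'],347,206,20,300),c(s['im'],231,201,26,300)])])
save('crop1',cv2.convertScaleAbs(a,alpha=1.5))
for n,f in(('top',t),('scene',s)):
    P=pts(n,f['d'])
    for (u,v) in ([(184,233),(324,195),(340,220),(200,233)] if n=='top' else [(347,206),(231,201),(215,215),(347,225)]): print(n,u,v,P[v,u].round(1))
```

```text
top 184 233 [480.  276.9  28.9]
top 324 195 [563.  -78.3 133.5]
top 340 220 [ 503.1 -118.1  109.4]
top 200 233 [479.8 240.5  -2.8]
scene 347 206 [491.6 280.7  21.4]
scene 231 201 [570.2 -79.5 112.2]
scene 215 215 [ 625.1 -119.8  112. ]
scene 347 225 [549.8 284.8  -0.7]
```

View pics/crop1.png

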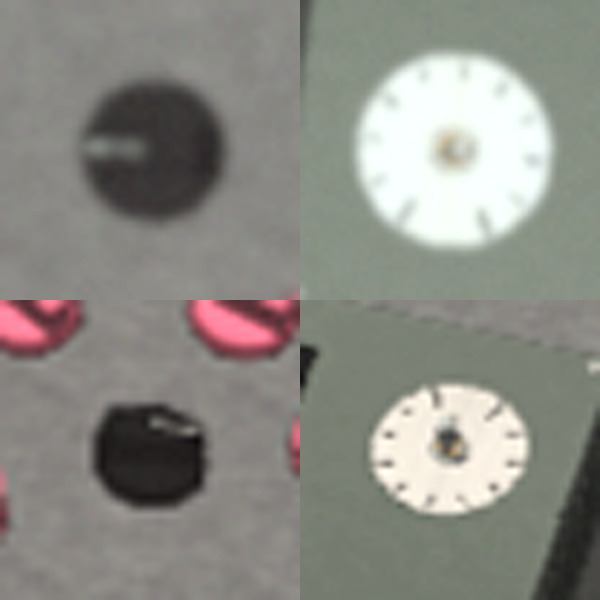

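The black knob is at top (184,233), with its pointer to image left (+y). The pink ones at top (151,238), (170,265), (206,261) and (217,218) are look-alikes of the wrong colour. The dial is at top (324,195), and its zero tick is the lower-left long one. Next I'll measure these numerically.

Run:
```python
from h import *
for n,(ku,kv),(du,dv) in (('top',(184,233),(324,195)),('scene',(347,206),(231,201))):
    f=np.load(n+'1.npz');im=f['im'];g=cv2.cvtColor(im,cv2.COLOR_RGB2GRAY);hsv=cv2.cvtColor(im,cv2.COLOR_RGB2HSV)
    k=8
    def up(a,u,v,r):
        c=a[v-r:v+r+1,u-r:u+r+1];return cv2.resize(c,None,fx=k,fy=k,interpolation=cv2.INTER_CUBIC)
    def px(p,u,v,r): return (np.asarray(p,float)+.5)/k-.5+[u-r,v-r]
    # dial
    r=26;c=up(g,du,dv,r);th,m=cv2.threshold(c,0,255,cv2.THRESH_BINARY+cv2.THRESH_OTSU)
    cs,_=cv2.findContours(m,cv2.RETR_EXTERNAL,cv2.CHAIN_APPROX_NONE);cc=max(cs,key=cv2.contourArea)
    W=np.array([ray(n,px(p,du,dv,r),110.)[:2] for p in cv2.convexHull(cc)[:,0]])
    e=cv2.fitEllipse(cc);ctr=ray(n,px(e[0],du,dv,r),110)
    (cx,cy),R=cv2.minEnclosingCircle(W.astype(np.float32));print(n,'th',th,'dial ctr',ctr.round(1),'enc',(cx,cy),R)
    # ticks
    cr=ctr[:2];A=np.arange(-180,180,2);
    prof=[]
    for a in A:
        vals=[]
        for rad in np.arange(22,38,1):
            w=np.array([cr[0]+rad*np.cos(np.radians(a)),cr[1]+rad*np.sin(np.radians(a)),110])
            p=camera_params(n);T=np.linalg.inv(p['world_from_camera']);q=T[:3,:3]@w+T[:3,3];q=p['camera_matrix']@q;q=q[:2]/q[2]
            vals.append(cv2.getRectSubPix(g,(1,1),(float(q[0]),float(q[1])))[0,0])
        prof.append(np.mean(vals))
    prof=np.array(prof);prof=-(prof-np.median(prof))
    from scipy.signal import find_peaks
    pk,_=find_peaks(prof,height=2,distance=7);print([(int(A[i]),round(float(prof[i]))) for i in pk])
    ph=np.angle(np.sum(np.clip(prof,0,None)*np.exp(1j*np.radians(A)*12)))/12;print('grid phase deg',np.degrees(ph))
    # knob
    r=14;c=up(g,ku,kv,r);th,m=cv2.threshold(c,0,255,cv2.THRESH_BINARY_INV+cv2.THRESH_OTSU)
    cs,_=cv2.findContours(m,cv2.RETR_EXTERNAL,cv2.CHAIN_APPROX_NONE);cc=cv2.convexHull(max(cs,key=cv2.contourArea))
    e=cv2.fitEllipse(cc);print('knob th',th,'ell px',px(e[0],ku,kv,r),'world@5',ray(n,px(e[0],ku,kv,r),5.),'size',np.array(e[1])/k)
    W=np.array([ray(n,px(p,ku,kv,r),10.)[:2] for p in cc[:,0]]);print('enc@10',cv2.minEnclosingCircle(W.astype(np.float32)))
    mk=cv2.erode(cv2.drawContours(np.zeros_like(c),[cc],-1,255,-1),np.ones((5,5)))
    b=((c>np.median(c[mk>0])+25)&(mk>0)).astype(np.uint8);cs,_=cv2.findContours(b,cv2.RETR_EXTERNAL,cv2.CHAIN_APPROX_NONE);q=max(cs,key=cv2.contourArea)
    vx,vy,x0,y0=cv2.fitLine(q,cv2.DIST_L2,0,.01,.01).ravel();pr=(q[:,0]-[x0,y0])@[vx,vy]
    E=[ray(n,px((x0+t*vx,y0+t*vy),ku,kv,r),28.) for t in(pr.min(),pr.max())];print('line ends@28',np.round(E,1),'ang',np.degrees(np.arctan2(*(E[1]-E[0])[[1,0]])))
    P=pts(n,f['d']);Q=P[kv-14:kv+14,ku-14:ku+14].reshape(-1,3);h=Q[Q[:,2]>20];print('depth top of grip',h.mean(0),np.percentile(h[:,2],[50,90]),len(h))
    h=Q[Q[:,2]>5];print('depth all knob',h.mean(0),h.min(0),h.max(0))
    Q=P[dv-30:dv+30,du-30:du+30].reshape(-1,3);d=np.hypot(*(Q[:,:2]-cr).T);print('face z',np.median(Q[(d>12)&(d<40),2]),'shaft pts',Q[(d<15)&(Q[:,2]>118)].round(0).tolist())
```

```text
top th 128.0 dial ctr [566. -81. 110.] enc (565.8881225585938, -81.05390167236328) 41.83802795410156
[(-158, 19), (-130, 6), (-98, 9), (-68, 5), (-38, 9), (-8, 8), (20, 5), (50, 8), (80, 4), (110, 5), (140, 16)]
grid phase deg -8.889347949335589
knob th 65.0 ell px [184.06209946 232.68398571] world@5 [481.26715535 281.09800571   5.        ] size [18.91110802 19.2560482 ]
enc@10 ((481.28985595703125, 280.2130126953125), 25.38883399963379)Traceback (most recent call last):
  File "<stdin>", line 36, in <module>
  File "h.py", line 5, in ray
    p=camera_params(cam);K=np.array(p['camera_matrix']);T=np.array(p['world_from_camera'])
ValueError: time passes only in moves, steps and waits
```

```bash
python3 - <<'E'
s=open('h.py').read()
s=s.replace("def save","import functools\n_cp=camera_params\n@functools.cache\ndef camera_params(n): return _cp(n)\ndef save",1)
open('h.py','w').write(s)
E
cat > meas.py <<'E'
from h import *
def up(a,u,v,r,k=8): return cv2.resize(a[v-r:v+r+1,u-r:u+r+1],None,fx=k,fy=k,interpolation=cv2.INTER_CUBIC)
def px(p,u,v,r,k=8): return (np.asarray(p,float)+.5)/k-.5+[u-r,v-r]
def dial(n,g,u,v,r=26):
    c=up(g,u,v,r);_,m=cv2.threshold(c,0,255,cv2.THRESH_BINARY+cv2.THRESH_OTSU)
    cc=max(cv2.findContours(m,0,1)[0],key=cv2.contourArea);e=cv2.fitEllipse(cc);return px(e[0],u,v,r)
def knob(n,g,u,v,r=14,z=(10.,28.)):
    c=up(g,u,v,r);_,m=cv2.threshold(c,0,255,cv2.THRESH_BINARY_INV+cv2.THRESH_OTSU)
    cc=cv2.convexHull(max(cv2.findContours(m,0,1)[0],key=cv2.contourArea))
    W=np.array([ray(n,px(p,u,v,r),z[0])[:2] for p in cc[:,0]]);enc=cv2.minEnclosingCircle(W.astype(np.float32))
    mk=cv2.erode(cv2.drawContours(np.zeros_like(c),[cc],-1,255,-1),np.ones((9,9)))
    b=((c.astype(int)>np.median(c[mk>0])+25)&(mk>0)).astype(np.uint8);q=max(cv2.findContours(b,0,1)[0],key=cv2.contourArea)
    vx,vy,x0,y0=cv2.fitLine(q,cv2.DIST_L2,0,.01,.01).ravel();pr=(q[:,0]-[x0,y0])@[vx,vy]
    uv=[px((x0+t*vx,y0+t*vy),u,v,r) for t in(pr.min(),pr.max())]
    return enc,uv,[ray(n,p,z[1]) for p in uv]
E
python3 - <<'E'
from meas import *
R={}
for n,(ku,kv),(du,dv) in (('top',(184,233),(324,195)),('scene',(347,206),(231,201))):
    f=np.load(n+'1.npz');g=cv2.cvtColor(f['im'],cv2.COLOR_RGB2GRAY)
    d=dial(n,g,du,dv);enc,uv,E=knob(n,g,ku,kv)
    print(n,'dial',ray(n,d,110).round(1),'knob',np.round(enc[0],1),enc[1],'line',np.round(E,1).tolist(),np.round(uv,1).tolist())
    R[n]=(d,uv)
    P=pts(n,f['d']);Q=P[kv-14:kv+14,ku-14:ku+14].reshape(-1,3)
    h=Q[Q[:,2]>20];print('grip',h.mean(0).round(1),len(h),'z90',np.percentile(h[:,2],90));h=Q[Q[:,2]>5];print('all',h.mean(0).round(1))
    Q=P[dv-30:dv+30,du-30:du+30].reshape(-1,3);dd=np.hypot(*(Q[:,:2]-ray(n,d,110)[:2]).T);print('face z',np.median(Q[(dd>12)&(dd<40),2]),'shaft',Q[(dd<15)&(Q[:,2]>118)].round(0).tolist())
def tri(a,b):
    Pm=[]
    for n in('top','scene'):
        p=camera_params(n);Pm.append(p['camera_matrix']@np.linalg.inv(p['world_from_camera'])[:3])
    X=cv2.triangulatePoints(*Pm,np.array(a,float),np.array(b,float));return (X[:3]/X[3]).ravel().round(1)
print('dial tri',tri(R['top'][0],R['scene'][0]))
for i in(0,1):
    for j in (0,1): print('line tri',i,j,tri(R['top'][1][i],R['scene'][1][j]))
E
```

```text
top dial [566. -81. 110.] knob [481.3 280.2] 25.38883399963379 line [[482.6, 299.8, 28.0], [482.0, 282.0, 28.0]] [[175.2, 232.1], [182.1, 232.2]]
grip [480.2 268.9  81.9] 98 z90 30.742382202208386
all [480.7 277.3  34.8]
face z 109.02463450143841 shaft [[570.0, -83.0, 138.0], [569.0, -80.0, 119.0], [568.0, -81.0, 133.0], [567.0, -83.0, 137.0], [568.0, -86.0, 133.0], [565.0, -78.0, 133.0], [566.0, -81.0, 130.0], [565.0, -83.0, 132.0], [565.0, -86.0, 134.0], [564.0, -77.0, 123.0], [563.0, -78.0, 134.0], [563.0, -81.0, 134.0], [563.0, -83.0, 133.0], [562.0, -79.0, 122.0], [561.0, -81.0, 126.0], [559.0, -82.0, 118.0]]
scene dial [567.7 -82.  110. ] knob [485.2 278.6] 28.45948028564453 line [[479.4, 278.2, 28.0], [483.6, 298.0, 28.0]] [[346.6, 201.7], [352.7, 203.3]]
grip [512.8 274.8  67.8] 70 z90 32.48387416185883
all [493.1 277.7  27.5]
face z 110.8219269579024 shaft [[561.0, -86.0, 131.0], [563.0, -82.0, 134.0], [567.0, -88.0, 134.0], [568.0, -84.0, 136.0], [563.0, -82.0, 128.0], [567.0, -79.0, 134.0], [570.0, -87.0, 132.0], [573.0, -83.0, 137.0], [569.0, -81.0, 132.0], [562.0, -80.0, 122.0], [568.0, -85.0, 124.0], [572.0, -78.0, 132.0], [568.0, -89.0, 118.0], [571.0, -85.0, 123.0], [571.0, -82.0, 124.0], [575.0, -81.0, 124.0], [572.0, -79.0, 120.0], [577.0, -81.0, 122.0], [579.0, -84.0, 119.0]]
dial tri [566.3 -81.8 107.9]
line tri 0 0 [484.2 287.2  39.2]
line tri 0 1 [482.8 299.   27.2]
line tri 1 0 [482.2 279.4  32.7]
line tri 1 1 [481.5 291.1  22.2]
```

Heights check out: the knob's top is at about 27 mm and the supply face at about 109 mm. The knob is at (482,280) with its pointer at about 86°, and the dial is at (567,−81.5) with supply yaw about −8.9°. I'm moving now.

```bash
cat > go.py <<'E'
# usage: go.py x y z yawdeg nrows opening_m ; prints rows for the move from the commanded pose (cmd.txt) and records the goal
import sys,numpy as np
from rig import sensors
c=np.loadtxt('cmd.txt');a=[float(v) for v in sys.argv[1:]];g=np.array(a[:4]);n=int(a[4]);op=a[5]
y=np.radians(c[3]);d=g[:3]-c[:3]
t=np.array([np.cos(y)*d[0]+np.sin(y)*d[1],np.sin(y)*d[0]-np.cos(y)*d[1],-d[2]])/1000
w=-np.radians(g[3]-c[3])
print([[0,0,round(w*i/n,3)]+[round(float(v),4) for v in t*i/n]+[op] for i in range(1,n+1)])
np.savetxt('cmd.txt',g)
E
echo "257.016 569.711 231.281 155.72" > cmd.txt; python3 go.py 482 280 80 86 8 0.05
```

```text
[[0, 0, np.float64(0.152), -0.0405, -0.0214, 0.0189, 0.05], [0, 0, np.float64(0.304), -0.0811, -0.0429, 0.0378, 0.05], [0, 0, np.float64(0.456), -0.1216, -0.0643, 0.0567, 0.05], [0, 0, np.float64(0.608), -0.1621, -0.0858, 0.0756, 0.05], [0, 0, np.float64(0.761), -0.2026, -0.1072, 0.0946, 0.05], [0, 0, np.float64(0.913), -0.2432, -0.1287, 0.1135, 0.05], [0, 0, np.float64(1.065), -0.2837, -0.1501, 0.1324, 0.05], [0, 0, np.float64(1.217), -0.3242, -0.1716, 0.1513, 0.05]]
```

Emit:
{"api": "move_arm", "payload": {"motion": [[0, 0, 0.152, -0.0405, -0.0214, 0.0189, 0.05], [0, 0, 0.304, -0.0811, -0.0429, 0.0378, 0.05], [0, 0, 0.456, -0.1216, -0.0643, 0.0567, 0.05], [0, 0, 0.608, -0.1621, -0.0858, 0.0756, 0.05], [0, 0, 0.761, -0.2026, -0.1072, 0.0946, 0.05], [0, 0, 0.913, -0.2432, -0.1287, 0.1135, 0.05], [0, 0, 1.065, -0.2837, -0.1501, 0.1324, 0.05], [0, 0, 1.217, -0.3242, -0.1716, 0.1513, 0.05]], "grip_force": 40}}

```text
clock: 1.1
eef_pos: [482.6, 278.7, 79.2]
tcp_rot: [-3.141, 0.0, 1.496]
contact_force: [0.9, 1.3, -0.1]
opening: 0.587
grasp_force: 0.0
```

```bash
sed -i 's/round(w\*i\/n,3)/round(float(w*i\/n),3)/' go.py
python3 - <<'E'
from h import *
s=sensors.sense();print(s['clock'],s['eef_pos'],np.degrees(s['tcp_rot']),s['contact_force'],s['wrist_torque'],s['opening'],s['qpos'])
im,d=grab_frame('scene');save('s2',cv2.resize(im[150:270,270:430],None,fx=4,fy=4,interpolation=cv2.INTER_CUBIC))
E
python3 go.py 482 280 12.5 86 4 0.05
```

```text
1.1 [482.61277264 278.66205718  79.22657569] [-1.79989178e+02  5.63552605e-03  8.57055117e+01] [ 0.92023671  1.33038728 -0.09605641] [ 0.03164229 -0.00528442 -0.01832259] 0.587242654317524 [5.20931566e-01 4.41477160e-01 1.89807046e+00 3.42195154e-05
 8.02256565e-01 5.95860747e-01]
[[0, 0, -0.0, 0.0, 0.0, 0.0169, 0.05], [0, 0, -0.0, 0.0, 0.0, 0.0338, 0.05], [0, 0, -0.0, 0.0, 0.0, 0.0506, 0.05], [0, 0, -0.0, 0.0, 0.0, 0.0675, 0.05]]
```

View pics/s2.png

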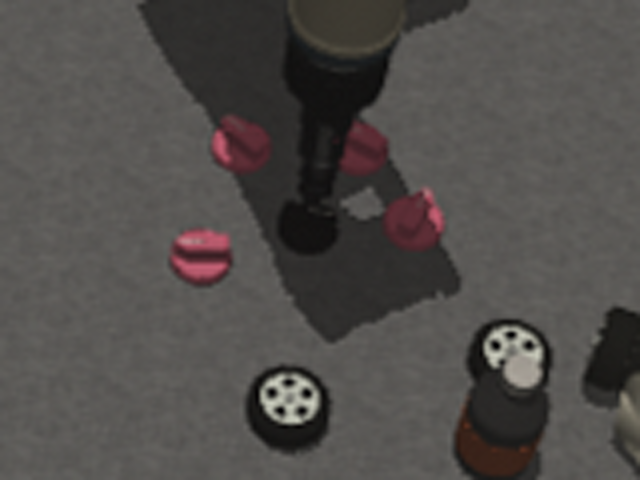

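The gripper is centred above the black knob (crop (308,225)) and clear of the pink ones. I'll descend and close.

Emit:
{"api": "move_arm", "payload": {"motion": [[0, 0, 0, 0, 0, 0.0169, 0.05], [0, 0, 0, 0, 0, 0.0338, 0.05], [0, 0, 0, 0, 0, 0.0506, 0.05], [0, 0, 0, 0, 0, 0.0675, 0.05], [0, 0, 0, 0, 0, 0.0675, 0.05]]}}

```text
clock: 1.78
eef_pos: [480.7, 279.8, 10.9]
tcp_rot: [-3.139, 0.002, 1.502]
contact_force: [0.4, -0.0, 0.1]
opening: 0.588
grasp_force: 0.0
```

Emit:
{"api": "move_arm", "payload": {"motion": [[0, 0, 0, 0, 0, 0, 0.025], [0, 0, 0, 0, 0, 0, 0.0], [0, 0, 0, 0, 0, 0, 0.0], [0, 0, 0, 0, 0, 0, 0.0], [0, 0, 0, 0, 0, 0, 0.0], [0, 0, 0, 0, 0, 0, 0.0]], "grip_force": 40}}

```text
clock: 2.52
eef_pos: [482.5, 280.3, 13.2]
tcp_rot: [3.141, -0.001, 1.501]
contact_force: [0.1, -0.4, 6.1]
opening: 0.177
grasp_force: 40.0
```

```bash
python3 go.py 482 280 200 86 4 0.0
```

```text
[[0, 0, -0.0, 0.0, 0.0, -0.0469, 0.0], [0, 0, -0.0, 0.0, 0.0, -0.0938, 0.0], [0, 0, -0.0, 0.0, 0.0, -0.1406, 0.0], [0, 0, -0.0, 0.0, 0.0, -0.1875, 0.0]]
```

Emit:
{"api": "move_arm", "payload": {"motion": [[0, 0, 0, 0, 0, -0.01, 0.0], [0, 0, 0, 0, 0, -0.06, 0.0], [0, 0, 0, 0, 0, -0.12, 0.0], [0, 0, 0, 0, 0, -0.18, 0.0], [0, 0, 0, 0, 0, -0.1875, 0.0], [0, 0, 0, 0, 0, -0.1875, 0.0]]}}

```text
clock: 3.28
eef_pos: [481.8, 279.8, 200.2]
tcp_rot: [3.141, -0.0, 1.501]
contact_force: [0.5, 0.1, -1.8]
opening: 0.175
grasp_force: 39.3
```

Run:
```python
from h import *
for i in range(2):
    s=sensors.sense();print(s['clock'],s['eef_pos'],np.degrees(s['tcp_rot']),s['contact_force'],s['wrist_torque'],s['opening'])
    im,d=grab_frame(('scene','top')[i]);np.savez(('scene','top')[i]+'3',im=im,d=d)
    def proj(n,w):
        p=camera_params(n);T=np.linalg.inv(p['world_from_camera']);q=p['camera_matrix']@(T[:3,:3]@w+T[:3,3]);return q[:2]/q[2]
    n=('scene','top')[i];q=proj(n,s['eef_pos']-[0,0,12]).round().astype(int);print(q)
    c=im[q[1]-30:q[1]+30,q[0]-40:q[0]+40];c=cv2.convertScaleAbs(c,alpha=2.5,beta=20);save(f'c3_{n}',c)
a=[cv2.resize(cv2.imread(f'pics/c3_{n}.png'),(400,300),interpolation=cv2.INTER_CUBIC) for n in('scene','top')]
cv2.imwrite('pics/c3.png',np.hstack(a))
```

```text
3.275 [481.78160594 279.79487651 200.24629948] [ 1.79970241e+02 -1.80336596e-02  8.59842453e+01] [ 0.50599563  0.07332902 -1.8057024 ] [-0.00191922 -0.03310963 -0.03511333] 0.17504736450522382
[353 172]
3.325 [481.15843579 279.46713635 199.00849568] [-1.79923897e+02  5.37029226e-02  8.59878006e+01] [ 0.61149514 -0.55732688 -2.01937025] [-0.03698771  0.01437013 -0.05803929] 0.17394450571228917
[170 231]
```

View pics/c3.png

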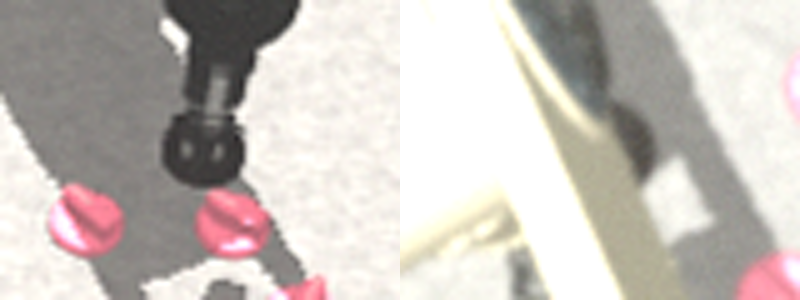

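The knob is held level, and its centre lands where the TCP predicts. I'll carry it over the dial.

```bash
python3 go.py 567 -81.3 180 50 8 0.0
```

```text
[[0, 0, 0.079, -0.0443, 0.0137, 0.0025, 0.0], [0, 0, 0.157, -0.0886, 0.0275, 0.005, 0.0], [0, 0, 0.236, -0.1329, 0.0412, 0.0075, 0.0], [0, 0, 0.314, -0.1772, 0.055, 0.01, 0.0], [0, 0, 0.393, -0.2216, 0.0687, 0.0125, 0.0], [0, 0, 0.471, -0.2659, 0.0825, 0.015, 0.0], [0, 0, 0.55, -0.3102, 0.0962, 0.0175, 0.0], [0, 0, 0.628, -0.3545, 0.11, 0.02, 0.0]]
```

Emit:
{"api": "move_arm", "payload": {"motion": [[0, 0, 0.079, -0.0443, 0.0137, 0.0025, 0.0], [0, 0, 0.157, -0.0886, 0.0275, 0.005, 0.0], [0, 0, 0.236, -0.1329, 0.0412, 0.0075, 0.0], [0, 0, 0.314, -0.1772, 0.055, 0.01, 0.0], [0, 0, 0.393, -0.2216, 0.0687, 0.0125, 0.0], [0, 0, 0.471, -0.2659, 0.0825, 0.015, 0.0], [0, 0, 0.55, -0.3102, 0.0962, 0.0175, 0.0], [0, 0, 0.628, -0.3545, 0.11, 0.02, 0.0]]}}

```text
clock: 4.38
eef_pos: [565.9, -82.7, 177.7]
tcp_rot: [-3.138, 0.002, 0.87]
contact_force: [0.4, 1.2, -1.5]
opening: 0.175
grasp_force: 39.3
```

```bash
cat > st.py <<'E'
from h import *
s=sensors.sense();print(s['clock'],s['eef_pos'].round(1),'yaw',np.degrees(s['tcp_rot'][2]).round(1),'F',s['contact_force'].round(1),'T',s['wrist_torque'].round(3),'op',round(float(s['opening']),3),round(float(s['grasp_force']),1))
E
python3 st.py
python3 - <<'E'
from h import *
ps=[]
a=[]
for n in('scene','top'):
    im,d=grab_frame(n);np.savez(n+'4',im=im,d=d);s=sensors.sense()
    p=camera_params(n);T=np.linalg.inv(p['world_from_camera']);w=s['eef_pos']-[0,0,12];q=p['camera_matrix']@(T[:3,:3]@w+T[:3,3]);q=(q[:2]/q[2]);print(n,q.round(1),s['eef_pos'].round(1),s['contact_force'].round(1));q=q.round().astype(int)
    a.append(cv2.resize(cv2.convertScaleAbs(im[q[1]-22:q[1]+38,q[0]-40:q[0]+40],alpha=1.6),(400,300),interpolation=cv2.INTER_CUBIC))
save('c4',np.hstack(a))
E
```

```text
4.375 [565.9 -82.7 177.7] yaw 49.9 F [ 0.4  1.2 -1.5] T [ 0.002 -0.011  0.028] op 0.175 39.3
scene [227.3 189.9] [567.1 -87.3 177.6] [ 0.6 -5.5 -0.4]
top [327.9 192.2] [566.5 -84.9 177.6] [ 0.7  0.8 -1.6]
```

View pics/c4.png

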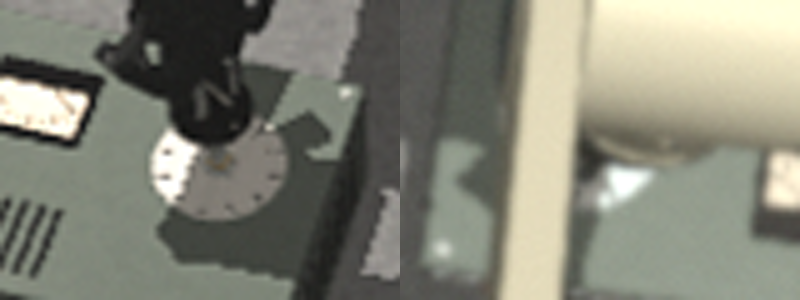

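The knob hangs over the dial and was still swinging when the picture was taken. I'll let it settle, then go down gently.

Emit:
{"api": "move_arm", "payload": {"motion": [[0, 0, 0, 0, 0, 0, 0], [0, 0, 0, 0, 0, 0.012, 0], [0, 0, 0, 0, 0, 0.024, 0], [0, 0, 0, 0, 0, 0.036, 0], [0, 0, 0, 0, 0, 0.036, 0], [0, 0, 0, 0, 0, 0.036, 0]]}}

```text
clock: 5.22
eef_pos: [567.0, -81.2, 144.1]
tcp_rot: [3.142, -0.0, 0.873]
contact_force: [0.5, -0.1, -1.7]
opening: 0.176
grasp_force: 39.3
```

```bash
echo "567 -81.3 144 50" > cmd.txt; python3 st.py
python3 - <<'E'
from meas import *
im,d=grab_frame('scene');np.savez('scene5',im=im,d=d)
s=sensors.sense();print(s['eef_pos'])
g=cv2.cvtColor(im,cv2.COLOR_RGB2GRAY);c=up(g,229,196,22);save('c5',cv2.cvtColor(cv2.convertScaleAbs(cv2.resize(c,(540,540)),alpha=1.8),cv2.COLOR_GRAY2RGB))
E
```

```text
5.225 [567.  -81.2 144.1] yaw 50.0 F [ 0.5 -0.1 -1.7] T [ 0.002 -0.018 -0.044] op 0.176 39.3
[567.1925708  -81.31628959 144.30842145]
```

View pics/c5.png

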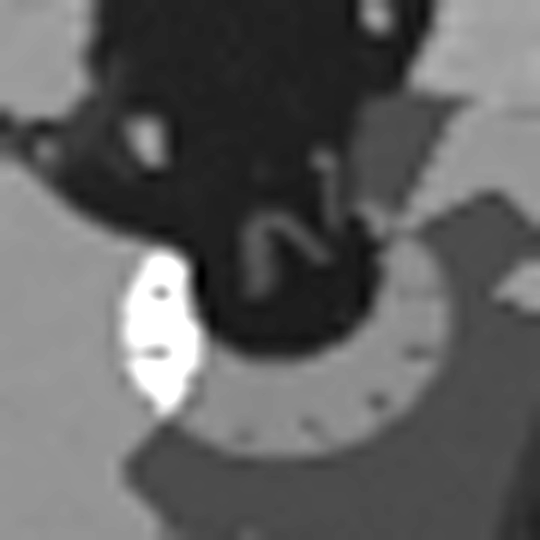

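Emit:
{"api": "move_arm", "payload": {"motion": [[0, 0, 0, 0, 0, 0.002, 0], [0, 0, 0, 0, 0, 0.004, 0], [0, 0, 0, 0, 0, 0.006, 0], [0, 0, 0, 0, 0, 0.0075, 0], [0, 0, 0, 0, 0, 0.0075, 0]]}}

```text
clock: 5.9
eef_pos: [567.1, -81.4, 137.5]
tcp_rot: [3.141, -0.0, 0.873]
contact_force: [-4.1, 0.2, 9.8]
opening: 0.177
grasp_force: 40.8
```

```bash
python3 st.py
```

```text
5.9 [567.1 -81.4 137.5] yaw 50.0 F [-4.1  0.2  9.8] T [0.067 0.701 0.025] op 0.177 40.8
```

Contact came early, at about 137.5 mm. The −x force means the rim is off-centre and the knob should go −x. I'll ease off and shift.

Emit:
{"api": "move_arm", "payload": {"motion": [[0, 0, 0, 0, 0, -0.0008, 0], [0, 0, 0, -0.0004, -0.0004, -0.0006, 0], [0, 0, 0, -0.0007, -0.0008, -0.0006, 0], [0, 0, 0, -0.001, -0.0011, -0.0006, 0], [0, 0, 0, -0.001, -0.0011, -0.0006, 0]]}}

```text
clock: 6.52
eef_pos: [565.4, -81.6, 136.8]
tcp_rot: [3.142, 0.0, 0.873]
contact_force: [1.2, -1.1, -0.7]
opening: 0.174
grasp_force: 39.4
```

```bash
python3 st.py
```

```text
6.525 [565.4 -81.6 136.8] yaw 50.0 F [ 1.2 -1.1 -0.7] T [-0.133 -0.217  0.035] op 0.174 39.4
```

Contact is nearly gone, so the bore is now over the shaft. I'll continue down gently.

Emit:
{"api": "move_arm", "payload": {"motion": [[0, 0, 0, 0, 0, 0.0008, 0], [0, 0, 0, 0, 0, 0.0016, 0], [0, 0, 0, 0, 0, 0.0024, 0], [0, 0, 0, 0, 0, 0.0024, 0]]}}

```text
clock: 7.02
eef_pos: [565.4, -81.5, 134.6]
tcp_rot: [3.141, 0.0, 0.873]
contact_force: [1.4, -1.8, -1.7]
opening: 0.178
grasp_force: 39.4
```

```bash
python3 st.py
```

```text
7.025 [565.4 -81.5 134.6] yaw 50.0 F [ 1.4 -1.8 -1.7] T [-0.367 -0.31   0.008] op 0.178 39.4
```

Emit:
{"api": "move_arm", "payload": {"motion": [[0, 0, 0, 0, 0, 0.0006, 0], [0, 0, 0, 0, 0, 0.0012, 0], [0, 0, 0, 0, 0, 0.0016, 0], [0, 0, 0, 0, 0, 0.0016, 0]]}}

```text
clock: 7.52
eef_pos: [565.5, -81.5, 133.1]
tcp_rot: [3.141, -0.0, 0.873]
contact_force: [1.1, -2.0, 0.3]
opening: 0.174
grasp_force: 39.5
```

```bash
python3 st.py
```

```text
7.525 [565.5 -81.5 133.1] yaw 50.0 F [ 1.1 -2.   0.3] T [-0.439 -0.247 -0.024] op 0.174 39.5
```

The knob is standing lightly on the shaft end at about 133.1 mm. I'll press to about 5 N, trim laterally, and sweep anticlockwise.

Emit:
{"api": "move_arm", "payload": {"motion": [[0, 0, 0, -0.0001, 0.0003, 0.0003, 0], [0, 0, -0.05, -0.0001, 0.0003, 0.0004, 0], [0, 0, -0.1, -0.0001, 0.0003, 0.0004, 0], [0, 0, -0.15, -0.0001, 0.0003, 0.0004, 0], [0, 0, -0.2, -0.0001, 0.0003, 0.0004, 0], [0, 0, -0.25, -0.0001, 0.0003, 0.0004, 0], [0, 0, -0.3, -0.0001, 0.0003, 0.0004, 0]]}}

```text
clock: 8.4
eef_pos: [565.9, -81.7, 132.6]
tcp_rot: [3.141, -0.0, 1.174]
contact_force: [3.5, -3.1, -2.3]
opening: 0.175
grasp_force: 39.2
```

```bash
python3 st.py
```

```text
8.4 [565.9 -81.7 132.6] yaw 67.3 F [ 3.5 -3.1 -2.3] T [-0.445 -0.561 -0.068] op 0.175 39.2
```

Emit:
{"api": "move_arm", "payload": {"motion": [[0, 0, 0, -0.0002, 0.0004, 0.0003, 0], [0, 0, 0, -0.0002, 0.0004, 0.0007, 0], [0, 0, 0, -0.0002, 0.0004, 0.001, 0], [0, 0, 0, -0.0002, 0.0004, 0.001, 0]]}}

```text
clock: 8.9
eef_pos: [566.0, -81.8, 131.8]
tcp_rot: [3.141, -0.0, 1.172]
contact_force: [1.8, 0.9, 2.2]
opening: 0.175
grasp_force: 39.7
```

```bash
python3 st.py
```

```text
8.9 [566.  -81.8 131.8] yaw 67.2 F [1.8 0.9 2.2] T [ 0.153 -0.404 -0.053] op 0.175 39.7
```

Emit:
{"api": "move_arm", "payload": {"motion": [[0, 0, -0.05, 0, 0, 0, 0], [0, 0, -0.1, 0, 0, 0, 0], [0, 0, -0.15, 0, 0, 0, 0], [0, 0, -0.2, 0, 0, 0, 0]]}}

```text
clock: 9.4
eef_pos: [566.3, -81.9, 131.9]
tcp_rot: [3.141, -0.0, 1.374]
contact_force: [3.7, 0.8, 1.1]
opening: 0.177
grasp_force: 39.6
```

```bash
python3 st.py
```

```text
9.4 [566.3 -81.9 131.9] yaw 78.7 F [3.7 0.8 1.1] T [ 0.132 -0.563 -0.058] op 0.177 39.6
```

The contact persists, so about 131.8 mm is probably the standing height. I'll keep sweeping.

Emit:
{"api": "move_arm", "payload": {"motion": [[0, 0, -0.05, 0.0001, 0.0003, 0.0002, 0], [0, 0, -0.1, 0.0001, 0.0003, 0.0002, 0], [0, 0, -0.15, 0.0001, 0.0003, 0.0002, 0], [0, 0, -0.2, 0.0001, 0.0003, 0.0002, 0]]}}

```text
clock: 9.9
eef_pos: [566.6, -81.9, 131.7]
tcp_rot: [3.141, -0.0, 1.574]
contact_force: [2.4, 1.7, 2.1]
opening: 0.176
grasp_force: 39.7
```

```bash
python3 st.py
```

```text
9.9 [566.6 -81.9 131.7] yaw 90.2 F [2.4 1.7 2.1] T [ 0.116 -0.423 -0.052] op 0.176 39.7
```

Emit:
{"api": "move_arm", "payload": {"motion": [[0, 0, -0.05, 0.0001, 0.0002, 0.0001, 0], [0, 0, -0.1, 0.0001, 0.0002, 0.0001, 0], [0, 0, -0.15, 0.0001, 0.0002, 0.0001, 0], [0, 0, -0.2, 0.0001, 0.0002, 0.0001, 0]]}}

```text
clock: 10.4
eef_pos: [566.9, -81.9, 131.7]
tcp_rot: [3.141, 0.0, 1.774]
contact_force: [3.0, -0.1, 3.2]
opening: 0.177
grasp_force: 39.8
```

```bash
python3 st.py
```

```text
10.4 [566.9 -81.9 131.7] yaw 101.7 F [ 3.  -0.1  3.2] T [-0.007 -0.446 -0.006] op 0.177 39.8
```

Two readings are possible here: the knob is standing on the end, or it is already in line and resting on the clip. A modest push will tell them apart.

Emit:
{"api": "move_arm", "payload": {"motion": [[0, 0, 0, 0, 0.0003, 0.0003, 0], [0, 0, 0, 0, 0.0003, 0.0006, 0], [0, 0, 0, 0, 0.0003, 0.0008, 0], [0, 0, 0, 0, 0.0003, 0.0008, 0]]}}

```text
clock: 10.9
eef_pos: [567.0, -81.8, 131.1]
tcp_rot: [3.141, 0.0, 1.771]
contact_force: [1.0, 0.6, 6.2]
opening: 0.178
grasp_force: 40.2
```

```bash
python3 st.py
```

```text
10.9 [567.  -81.8 131.1] yaw 101.5 F [1.  0.6 6.2] T [-0.004 -0.245 -0.05 ] op 0.178 40.2
```

Emit:
{"api": "move_arm", "payload": {"motion": [[0, 0, 0, 0, 0, 0.0003, 0], [0, 0, 0, 0, 0, 0.0006, 0], [0, 0, 0, 0, 0, 0.0009, 0], [0, 0, 0, 0, 0, 0.0009, 0]]}}

```text
clock: 11.4
eef_pos: [567.1, -81.8, 130.2]
tcp_rot: [3.141, 0.0, 1.771]
contact_force: [1.5, -0.5, 6.5]
opening: 0.173
grasp_force: 40.3
```

```bash
python3 st.py
```

```text
11.4 [567.1 -81.8 130.2] yaw 101.5 F [ 1.5 -0.5  6.5] T [ 0.026 -0.24  -0.041] op 0.173 40.3
```

It slides down at a steady 8 N or so, which is the clip riding on the flat. The D is engaged, so I'll continue pushing.

Emit:
{"api": "move_arm", "payload": {"motion": [[0, 0, 0, 0, 0, 0.0004, 0], [0, 0, 0, 0, 0, 0.0008, 0], [0, 0, 0, 0, 0, 0.0012, 0], [0, 0, 0, 0, 0, 0.0016, 0], [0, 0, 0, 0, 0, 0.002, 0], [0, 0, 0, 0, 0, 0.0024, 0], [0, 0, 0, 0, 0, 0.0028, 0]]}}

```text
clock: 12.28
eef_pos: [567.0, -81.9, 126.9]
tcp_rot: [3.141, 0.0, 1.772]
contact_force: [4.3, 0.6, 2.3]
opening: 0.173
grasp_force: 41.3
```

```bash
python3 st.py
```

```text
12.275 [567.  -81.9 126.9] yaw 101.5 F [4.3 0.6 2.3] T [-0.062 -0.559 -0.039] op 0.173 41.3
```

Emit:
{"api": "move_arm", "payload": {"motion": [[0, 0, 0, 0, 0.0002, 0.0004, 0], [0, 0, 0, 0, 0.0002, 0.0008, 0], [0, 0, 0, 0, 0.0002, 0.0012, 0], [0, 0, 0, 0, 0.0002, 0.0016, 0], [0, 0, 0, 0, 0.0002, 0.0016, 0]]}}

```text
clock: 12.9
eef_pos: [567.0, -81.9, 125.4]
tcp_rot: [3.141, 0.0, 1.773]
contact_force: [2.8, -1.2, 5.1]
opening: 0.178
grasp_force: 41.6
```

```bash
python3 st.py
```

```text
12.9 [567.  -81.9 125.4] yaw 101.6 F [ 2.8 -1.2  5.1] T [-0.213 -0.407 -0.003] op 0.178 41.6
```

Emit:
{"api": "move_arm", "payload": {"motion": [[0, 0, 0, 0, 0.0001, 0.0004, 0], [0, 0, 0, 0, 0.0001, 0.0008, 0], [0, 0, 0, 0, 0.0001, 0.0012, 0], [0, 0, 0, 0, 0.0001, 0.0012, 0]]}}

```text
clock: 13.4
eef_pos: [567.1, -81.9, 125.0]
tcp_rot: [3.141, 0.0, 1.773]
contact_force: [-0.4, -0.8, 13.0]
opening: 0.176
grasp_force: 42.7
```

```bash
python3 st.py
```

```text
13.4 [567.1 -81.9 125. ] yaw 101.6 F [-0.4 -0.8 13. ] T [-0.145  0.076  0.013] op 0.176 42.7
```

It has become stiff after about 6.8 mm of travel. I'll add a bit more, to about 20 N, to check it is bottomed.

Emit:
{"api": "move_arm", "payload": {"motion": [[0, 0, 0, 0, 0, 0.0003, 0], [0, 0, 0, 0, 0, 0.0006, 0], [0, 0, 0, 0, 0, 0.0006, 0]]}}

```text
clock: 13.78
eef_pos: [567.1, -81.9, 124.9]
tcp_rot: [3.141, 0.0, 1.773]
contact_force: [-2.3, -0.1, 16.9]
opening: 0.177
grasp_force: 43.3
```

```bash
python3 st.py
```

```text
13.775 [567.1 -81.9 124.9] yaw 101.6 F [-2.3 -0.1 16.9] T [-0.063  0.393 -0.03 ] op 0.177 43.3
```

Emit:
{"api": "move_arm", "payload": {"motion": [[0, 0, 0, 0, 0, 0.0004, 0], [0, 0, 0, 0, 0, 0.0007, 0], [0, 0, 0, 0, 0, 0.0007, 0]]}}

```text
clock: 14.15
eef_pos: [567.2, -81.9, 124.7]
tcp_rot: [3.141, 0.0, 1.773]
contact_force: [-4.3, -0.9, 24.0]
opening: 0.179
grasp_force: 44.0
```

```bash
python3 st.py
```

```text
14.15 [567.2 -81.9 124.7] yaw 101.6 F [-4.3 -0.9 24. ] T [-0.025  0.652  0.019] op 0.179 44.0
```

At 25 N there is no further travel, so it is bottomed. I'll do a gentle pull check that the clip holds.

Emit:
{"api": "move_arm", "payload": {"motion": [[0, 0, 0, 0, 0, -0.001, 0], [0, 0, 0, 0, 0, -0.002, 0], [0, 0, 0, 0, 0, -0.0027, 0], [0, 0, 0, 0, 0, -0.0027, 0]]}}

```text
clock: 14.65
eef_pos: [567.0, -81.9, 125.2]
tcp_rot: [-3.141, 0.0, 1.773]
contact_force: [4.1, -2.7, 0.6]
opening: 0.173
grasp_force: 40.9
```

```bash
python3 st.py
```

```text
14.65 [567.  -81.9 125.2] yaw 101.6 F [ 4.1 -2.7  0.6] T [-0.343 -0.694 -0.004] op 0.173 40.9
```

Emit:
{"api": "move_arm", "payload": {"motion": [[0, 0, 0, 0, 0, -0.0004, 0], [0, 0, 0, 0, 0, -0.0008, 0], [0, 0, 0, 0, 0, -0.0008, 0]]}}

```text
clock: 15.02
eef_pos: [566.9, -81.8, 125.3]
tcp_rot: [-3.141, -0.0, 1.773]
contact_force: [7.0, -2.1, -7.7]
opening: 0.176
grasp_force: 39.9
```

```bash
python3 st.py
```

```text
15.025 [566.9 -81.8 125.3] yaw 101.6 F [ 7.  -2.1 -7.7] T [-0.386 -1.151 -0.059] op 0.176 39.9
```

The clip holds against about 6 N with no travel, so the knob is snapped home. I'll relax and turn anticlockwise.

Emit:
{"api": "move_arm", "payload": {"motion": [[0, 0, 0, 0, 0.0003, 0.0009, 0], [0, 0, -0.1, 0, 0.0003, 0.0009, 0], [0, 0, -0.2, 0, 0.0003, 0.0009, 0], [0, 0, -0.3, 0, 0.0003, 0.0009, 0], [0, 0, -0.4, 0, 0.0003, 0.0009, 0], [0, 0, -0.4, 0, 0.0003, 0.0009, 0]]}}

```text
clock: 15.78
eef_pos: [567.4, -81.7, 125.2]
tcp_rot: [3.141, 0.0, 2.174]
contact_force: [5.1, -1.2, -1.4]
opening: 0.174
grasp_force: 40.8
```

```bash
python3 st.py
```

```text
15.775 [567.4 -81.7 125.2] yaw 124.6 F [ 5.1 -1.2 -1.4] T [-0.252 -0.872  0.005] op 0.174 40.8
```

Emit:
{"api": "move_arm", "payload": {"motion": [[0, 0, -0.08, -0.0003, 0.0003, 0, 0], [0, 0, -0.16, -0.0003, 0.0003, 0, 0], [0, 0, -0.24, -0.0003, 0.0003, 0, 0], [0, 0, -0.3, -0.0003, 0.0003, 0, 0], [0, 0, -0.35, -0.0003, 0.0003, 0, 0], [0, 0, -0.35, -0.0003, 0.0003, 0, 0]]}}

```text
clock: 16.52
eef_pos: [567.8, -81.5, 125.2]
tcp_rot: [3.141, -0.0, 2.522]
contact_force: [5.3, 1.3, -0.9]
opening: 0.174
grasp_force: 40.8
```

```bash
python3 st.py
```

```text
16.525 [567.8 -81.5 125.2] yaw 144.5 F [ 5.3  1.3 -0.9] T [ 0.098 -0.861 -0.017] op 0.174 40.8
```

Emit:
{"api": "move_arm", "payload": {"motion": [[0, 0, -0.02, -0.0003, 0.0003, 0, 0], [0, 0, -0.04, -0.0003, 0.0003, 0, 0], [0, 0, -0.06, -0.0003, 0.0003, 0, 0], [0, 0, -0.07, -0.0003, 0.0003, 0, 0], [0, 0, -0.07, -0.0003, 0.0003, 0, 0]]}}

```text
clock: 17.15
eef_pos: [567.9, -81.5, 125.2]
tcp_rot: [-3.142, -0.001, 2.593]
contact_force: [3.3, 2.2, -2.1]
opening: 0.18
grasp_force: 40.7
```

```bash
python3 st.py
```

```text
17.15 [567.9 -81.5 125.2] yaw 148.6 F [ 3.3  2.2 -2.1] T [ 0.455 -0.575  0.043] op 0.18 40.7
```

Emit:
{"api": "move_arm", "payload": {"motion": [[0, 0, -0.015, 0, 0, 0, 0], [0, 0, -0.03, 0, 0, 0, 0], [0, 0, -0.04, 0, 0, 0, 0], [0, 0, -0.04, 0, 0, 0, 0]]}}

```text
clock: 17.65
eef_pos: [567.9, -81.5, 125.2]
tcp_rot: [3.142, -0.001, 2.633]
contact_force: [2.5, 5.2, -3.5]
opening: 0.173
grasp_force: 40.5
```

```bash
python3 st.py
```

```text
17.65 [567.9 -81.5 125.2] yaw 150.9 F [ 2.5  5.2 -3.5] T [ 0.743 -0.517 -0.005] op 0.173 40.5
```

Emit:
{"api": "move_arm", "payload": {"motion": [[0, 0, -0.015, 0, 0.0004, 0.0002, 0], [0, 0, -0.03, 0, 0.0004, 0.0002, 0], [0, 0, -0.04, 0, 0.0004, 0.0002, 0], [0, 0, -0.04, 0, 0.0004, 0.0002, 0]]}}

```text
clock: 18.15
eef_pos: [568.0, -81.4, 125.2]
tcp_rot: [-3.141, -0.0, 2.673]
contact_force: [-0.5, 2.3, 0.4]
opening: 0.17
grasp_force: 40.9
```

```bash
python3 st.py
```

```text
18.15 [568.  -81.4 125.2] yaw 153.1 F [-0.5  2.3  0.4] T [ 0.425  0.092 -0.004] op 0.17 40.9
```

Emit:
{"api": "move_arm", "payload": {"motion": [[0, 0, -0.015, 0, 0, 0, 0], [0, 0, -0.03, 0, 0, 0, 0], [0, 0, -0.04, 0, 0, 0, 0], [0, 0, -0.04, 0, 0, 0, 0]]}}

```text
clock: 18.65
eef_pos: [568.1, -81.4, 125.2]
tcp_rot: [-3.141, -0.0, 2.713]
contact_force: [-4.2, 0.4, 1.5]
opening: 0.173
grasp_force: 41.1
```

```bash
python3 st.py
```

```text
18.65 [568.1 -81.4 125.2] yaw 155.4 F [-4.2  0.4  1.5] T [ 0.403  0.389 -0.001] op 0.173 41.1
```

The lateral force changed sign without any clear torque. I'll let go, back off and look.

Emit:
{"api": "move_arm", "payload": {"motion": [[0, 0, 0, 0, 0, 0, 0.03], [0, 0, 0, 0, 0, 0, 0.045], [0, 0, 0, 0, 0, 0, 0.045], [0, 0, 0, 0, 0, -0.03, 0.045], [0, 0, 0, 0, 0, -0.08, 0.045], [0, 0, 0, -0.0, -0.05, -0.1, 0.045], [0, 0, 0, 0, -0.1, -0.12, 0.045], [0, 0, 0, 0.05, 0.15, -0.12, 0.045]]}}

```text
clock: 19.65
eef_pos: [540.3, -120.9, 247.3]
tcp_rot: [-3.14, 0.005, 2.698]
contact_force: [1.7, 1.9, 0.1]
opening: 0.528
grasp_force: 0.0
```

```bash
python3 st.py
```

```text
19.65 [ 540.3 -120.9  247.3] yaw 154.6 F [1.7 1.9 0.1] T [ 0.036 -0.082  0.02 ] op 0.528 0.0
```

Emit:
{"api": "move_arm", "payload": {"motion": [[0, 0, 0, 0.021, 0.045, 0, 0.045], [0, 0, 0, 0.042, 0.09, 0, 0.045], [0, 0, 0, 0.063, 0.135, 0, 0.045], [0, 0, 0, 0.084, 0.18, 0, 0.045], [0, 0, 0, 0.107, 0.226, 0, 0.045], [0, 0, 0, 0.107, 0.226, 0, 0.045]]}}

```text
clock: 20.4
eef_pos: [537.6, 141.6, 245.2]
tcp_rot: [3.141, 0.0, 2.716]
contact_force: [0.2, -0.2, -0.2]
opening: 0.527
grasp_force: 0.0
```

```bash
python3 st.py
python3 - <<'E'
from meas import *
a=[]
for n,(u,v) in (('top',(324,195)),('scene',(231,198))):
    im,d=grab_frame(n);np.savez(n+'6',im=im,d=d)
    a.append(cv2.resize(cv2.convertScaleAbs(im[v-26:v+26,u-26:u+26],alpha=1.5),(400,400),interpolation=cv2.INTER_CUBIC))
    try:
        g=cv2.cvtColor(im,cv2.COLOR_RGB2GRAY);enc,uv,E=knob(n,g,u,v-(3 if n=='scene' else 0),12,(122.,140.));E=np.array(E);c=np.array(enc[0]);
        print(n,enc,E.round(1).tolist())
    except Exception as e: print(e)
save('c6',np.hstack(a))
E
```

```text
20.4 [537.6 141.6 245.2] yaw 155.6 F [ 0.2 -0.2 -0.2] T [-0.    -0.002  0.059] op 0.527 0.0
top ((565.287353515625, -79.84252166748047), 24.719219207763672) [[549.3, -73.1, 140.0], [565.8, -81.3, 140.0]]
scene ((568.4468994140625, -79.6065902709961), 31.875654220581055) [[566.0, -82.0, 140.0], [550.2, -74.0, 140.0]]
```

View pics/c6.png

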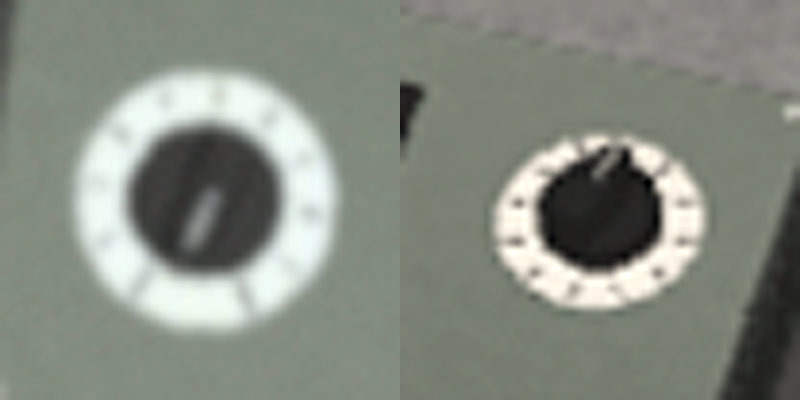

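The knob sits home: both views agree on its top at 140 mm. The pointer is at about 154° while the zero mark is at 141°, more than the quoted play. I'll regrip gently and measure the twist, averaged, to see whether the shaft is at its stop.

```bash
echo "537.6 141.6 245.1 155.5" > cmd.txt; python3 go.py 567.8 -81.5 175 154 6 0.045; python3 go.py 567.8 -81.5 125.3 154 4 0.045
```

```text
[[0, 0, 0.004, -0.02, -0.0317, 0.0117, 0.045], [0, 0, 0.009, -0.04, -0.0635, 0.0234, 0.045], [0, 0, 0.013, -0.06, -0.0952, 0.035, 0.045], [0, 0, 0.017, -0.08, -0.127, 0.0467, 0.045], [0, 0, 0.022, -0.1, -0.1587, 0.0584, 0.045], [0, 0, 0.026, -0.12, -0.1905, 0.0701, 0.045]]
[[0, 0, -0.0, 0.0, 0.0, 0.0124, 0.045], [0, 0, -0.0, 0.0, 0.0, 0.0249, 0.045], [0, 0, -0.0, 0.0, 0.0, 0.0373, 0.045], [0, 0, -0.0, 0.0, 0.0, 0.0497, 0.045]]
```

Emit:
{"api": "move_arm", "payload": {"motion": [[0, 0, 0.004, -0.02, -0.0317, 0.0117, 0.045], [0, 0, 0.009, -0.04, -0.0635, 0.0234, 0.045], [0, 0, 0.013, -0.06, -0.0952, 0.035, 0.045], [0, 0, 0.017, -0.08, -0.127, 0.0467, 0.045], [0, 0, 0.022, -0.1, -0.1587, 0.0584, 0.045], [0, 0, 0.026, -0.12, -0.1905, 0.0701, 0.045], [0, 0, 0.026, -0.12, -0.1905, 0.0701, 0.045], [0, 0, 0.026, -0.12, -0.1905, 0.0701, 0.045]]}}

```text
clock: 21.5
eef_pos: [567.3, -85.2, 175.2]
tcp_rot: [3.142, -0.0, 2.685]
contact_force: [0.2, 0.2, 0.7]
opening: 0.526
grasp_force: 0.0
```

Emit:
{"api": "move_arm", "payload": {"motion": [[0, 0, 0, 0, 0, 0.0124, 0.045], [0, 0, 0, 0, 0, 0.0249, 0.045], [0, 0, 0, 0, 0, 0.0373, 0.045], [0, 0, 0, 0, 0, 0.0482, 0.045], [0, 0, 0, 0, 0, 0.0482, 0.045], [0, 0, 0, 0, 0, 0.0482, 0.045]]}}

```text
clock: 22.25
eef_pos: [567.9, -84.6, 127.0]
tcp_rot: [3.142, 0.0, 2.687]
contact_force: [-0.3, -0.4, 0.3]
opening: 0.527
grasp_force: 0.0
```

```bash
cat > avg.py <<'E'
from h import *
import sys
S=[]
for i in range(int(sys.argv[1])):
    grab_frame('top');s=sensors.sense();S.append(np.r_[s['clock'],s['eef_pos'],np.degrees(s['tcp_rot'][2]),s['contact_force'],s['wrist_torque']])
print(np.mean(S,0).round(3).tolist(),'Tz sd',np.std([x[-1] for x in S]).round(3))
E
python3 st.py;python3 avg.py 8
```

```text
22.25 [567.9 -84.6 127. ] yaw 153.9 F [-0.3 -0.4  0.3] T [ 0.059 -0.019  0.038] op 0.527 0.0
[22.475, 567.894, -84.645, 127.246, 153.94, -0.215, 0.02, 0.027, -0.007, -0.001, 0.003] Tz sd 0.024
```

The start position I had assumed was 3 mm off in y. I'll correct it, then close lightly.

Emit:
{"api": "move_arm", "payload": {"motion": [[0, 0, 0, 0.0015, 0.0028, 0.0004, 0.045], [0, 0, 0, 0.0015, 0.0028, 0.0004, 0.045], [0, 0, 0, 0.0015, 0.0028, 0.0004, 0.02], [0, 0, 0, 0.0015, 0.0028, 0.0004, 0.0], [0, 0, 0, 0.0015, 0.0028, 0.0004, 0.0], [0, 0, 0, 0.0015, 0.0028, 0.0004, 0.0]], "grip_force": 25}}

```text
clock: 23.4
eef_pos: [567.7, -81.3, 126.6]
tcp_rot: [3.141, 0.0, 2.687]
contact_force: [0.3, 2.5, 1.4]
opening: 0.18
grasp_force: 28.7
```

```bash
python3 st.py;python3 avg.py 8
```

```text
23.4 [567.7 -81.3 126.6] yaw 153.9 F [0.3 2.5 1.4] T [ 0.357 -0.066 -0.041] op 0.18 28.7
[23.625, 567.631, -81.291, 126.559, 153.938, 0.455, 2.945, 1.414, 0.487, -0.103, -0.021] Tz sd 0.027
```

Emit:
{"api": "move_arm", "payload": {"motion": [[0, 0, -0.015, 0, 0.0003, 0, 0], [0, 0, -0.03, 0, 0.0003, 0, 0], [0, 0, -0.03, 0, 0.0003, 0, 0]]}}

```text
clock: 24.18
eef_pos: [567.7, -81.3, 126.6]
tcp_rot: [-3.142, 0.0, 2.717]
contact_force: [0.2, 1.9, 2.9]
opening: 0.176
grasp_force: 28.9
```

```bash
python3 avg.py 8
```

```text
[24.4, 567.672, -81.23, 126.541, 155.66, -0.124, 1.171, 3.039, 0.196, 0.011, -0.028] Tz sd 0.028
```

Emit:
{"api": "move_arm", "payload": {"motion": [[0, 0, -0.015, 0, 0.0001, 0, 0], [0, 0, -0.03, 0, 0.0001, 0, 0], [0, 0, -0.03, 0, 0.0001, 0, 0]]}}

```text
clock: 24.95
eef_pos: [567.7, -81.2, 126.5]
tcp_rot: [-3.141, 0.0, 2.747]
contact_force: [-0.4, 0.8, 3.3]
opening: 0.182
grasp_force: 29.0
```

```bash
python3 avg.py 8
```

```text
[25.175, 567.698, -81.156, 126.523, 157.378, -0.629, -0.631, 4.077, -0.11, 0.112, -0.037] Tz sd 0.024
```

Emit:
{"api": "move_arm", "payload": {"motion": [[0, 0, -0.02, 0, 0, 0, 0], [0, 0, -0.04, 0, 0, 0, 0], [0, 0, -0.05, 0, 0, 0, 0], [0, 0, -0.05, 0, 0, 0, 0]]}}

```text
clock: 25.85
eef_pos: [567.7, -81.1, 126.5]
tcp_rot: [3.142, 0.0, 2.797]
contact_force: [-0.4, -0.1, 5.1]
opening: 0.179
grasp_force: 29.1
```

```bash
python3 avg.py 10
```

```text
[26.125, 567.701, -81.044, 126.501, 160.241, -0.613, -0.85, 4.6, -0.117, 0.137, -0.046] Tz sd 0.023
```

Emit:
{"api": "move_arm", "payload": {"motion": [[0, 0, 0, 0, 0, 0, 0.03], [0, 0, 0, 0, 0, 0, 0.045], [0, 0, 0, 0, 0, 0, 0.045], [0, 0, 0, 0, 0, -0.03, 0.045], [0, 0, 0, 0, 0, -0.08, 0.045], [0, 0, 0, 0.01, 0.03, -0.1, 0.045], [0, 0, 0, 0.03, 0.08, -0.1, 0.045], [0, 0, 0, 0.05, 0.13, -0.1, 0.045]]}}

```text
clock: 27.35
eef_pos: [564.6, 59.4, 226.9]
tcp_rot: [3.141, 0.001, 2.796]
contact_force: [0.7, 0.0, 0.3]
opening: 0.529
grasp_force: 0.0
```

Emit:
{"api": "move_arm", "payload": {"motion": [[0, 0, 0, 0.015, 0.045, 0, 0.045], [0, 0, 0, 0.03, 0.09, 0, 0.045], [0, 0, 0, 0.03, 0.09, 0, 0.045], [0, 0, 0, 0.03, 0.09, 0, 0.045], [0, 0, 0, 0.03, 0.09, 0, 0.045]]}}

```text
clock: 27.98
eef_pos: [566.7, 151.9, 226.4]
tcp_rot: [-3.141, -0.0, 2.796]
contact_force: [-0.8, 0.4, 0.0]
opening: 0.526
grasp_force: 0.0
```

```bash
python3 st.py
cat > look.py <<'E'
from meas import *
import sys
a=[]
for n,(u,v) in (('top',(324,195)),('scene',(231,198))):
    im,d=grab_frame(n);np.savez(n+sys.argv[1],im=im,d=d)
    a.append(cv2.resize(cv2.convertScaleAbs(im[v-26:v+26,u-26:u+26],alpha=1.5),(400,400),interpolation=cv2.INTER_CUBIC))
    g=cv2.cvtColor(im,cv2.COLOR_RGB2GRAY);enc,uv,E=knob(n,g,u,v-(3 if n=='scene' else 0),12,(122.,140.));E=np.array(sorted(np.array(E).tolist()))
    q=E[0]-E[1];print(n,'dial',ray(n,dial(n,g,u,v),110).round(1),'skirt',np.round(enc[0],1),round(enc[1],1),'line',E.round(1).tolist(),'ang',np.degrees(np.arctan2(q[1],q[0])).round(1))
save('c'+sys.argv[1],np.hstack(a))
E
python3 look.py 7
```

```text
27.975 [566.7 151.9 226.4] yaw 160.2 F [-0.8  0.4  0. ] T [-0.03   0.019  0.022] op 0.526 0.0
top dial [566.  -80.9 110. ] skirt [564.8 -79.9] 24.7 line [[548.4, -74.0, 140.0], [566.0, -81.1, 140.0]] ang 157.9
scene dial [552.4 -88.3 110. ] skirt [546.  -84.3] 53.9 line [[542.7, -68.1, 140.0], [580.7, -45.1, 140.0]] ang -148.8
```

The knob follows the tool past the mark without a hard stop. The top view gives the pointer at about 158°, against the mark at 141°. I'll regrip and turn back clockwise in steps, reading the averaged twist to locate the play and the shaft.

```bash
python3 avg.py 5 | tee a.txt
python3 - <<'E'
import re;v=eval(open('a.txt').read().split('Tz')[0]);open('cmd.txt','w').write(' '.join(map(str,v[1:5])))
E
python3 go.py 567.6 -81.4 175 158 6 0.045
```

```text
[28.225, 566.847, 152.352, 226.521, 160.188, -0.036, -0.362, -0.475, 0.025, 0.0, -0.029] Tz sd 0.016
[[0, 0, 0.006, -0.0133, -0.0366, 0.0086, 0.045], [0, 0, 0.013, -0.0266, -0.0732, 0.0172, 0.045], [0, 0, 0.019, -0.04, -0.1098, 0.0258, 0.045], [0, 0, 0.025, -0.0533, -0.1464, 0.0343, 0.045], [0, 0, 0.032, -0.0666, -0.1831, 0.0429, 0.045], [0, 0, 0.038, -0.0799, -0.2197, 0.0515, 0.045]]
```

Emit:
{"api": "move_arm", "payload": {"motion": [[0, 0, 0.006, -0.0133, -0.0366, 0.0086, 0.045], [0, 0, 0.013, -0.0266, -0.0732, 0.0172, 0.045], [0, 0, 0.019, -0.04, -0.1098, 0.0258, 0.045], [0, 0, 0.025, -0.0533, -0.1464, 0.0343, 0.045], [0, 0, 0.032, -0.0666, -0.1831, 0.0429, 0.045], [0, 0, 0.038, -0.0799, -0.2197, 0.0515, 0.045], [0, 0, 0.038, -0.0799, -0.2197, 0.0515, 0.045], [0, 0, 0.038, -0.0799, -0.2197, 0.0515, 0.045]]}}

```text
clock: 29.32
eef_pos: [567.8, -80.5, 175.1]
tcp_rot: [3.141, -0.0, 2.758]
contact_force: [-0.1, 0.5, 1.3]
opening: 0.532
grasp_force: 0.0
```

Emit:
{"api": "move_arm", "payload": {"motion": [[0, 0, 0, 0, 0, 0.0124, 0.045], [0, 0, 0, 0, 0, 0.0249, 0.045], [0, 0, 0, 0, 0, 0.0373, 0.045], [0, 0, 0, 0, 0, 0.0485, 0.045], [0, 0, 0, 0, 0, 0.0485, 0.045], [0, 0, 0, 0, 0, 0.0485, 0.02], [0, 0, 0, 0, 0, 0.0485, 0.02]]}}

```text
clock: 30.2
eef_pos: [568.1, -80.8, 127.0]
tcp_rot: [3.141, 0.001, 2.759]
contact_force: [-0.5, -0.7, 0.0]
opening: 0.234
grasp_force: 0.0
```

```bash
python3 avg.py 5
```

```text
[30.35, 567.923, -80.799, 126.857, 158.064, -0.258, -0.147, 0.071, 0.007, 0.011, -0.013] Tz sd 0.018
```

Emit:
{"api": "move_arm", "payload": {"motion": [[0, 0, 0, 0, -0.0005, 0, 0.01], [0, 0, 0, 0, -0.0005, 0, 0.0], [0, 0, 0, 0, -0.0005, 0, 0.0], [0, 0, 0.05, 0, -0.0005, 0, 0.0], [0, 0, 0.1, 0, -0.0005, 0, 0.0], [0, 0, 0.1, 0, -0.0005, 0, 0.0]], "grip_force": 40}}

```text
clock: 31.2
eef_pos: [567.7, -81.2, 126.7]
tcp_rot: [3.142, 0.0, 2.659]
contact_force: [-0.8, -0.0, 4.3]
opening: 0.176
grasp_force: 42.1
```

```bash
python3 avg.py 8
```

```text
[31.425, 567.742, -81.256, 126.75, 152.414, -0.743, 1.171, 5.71, 0.159, 0.122, -0.013] Tz sd 0.021
```

Emit:
{"api": "move_arm", "payload": {"motion": [[0, 0, 0.05, 0, 0, -0.0003, 0.0], [0, 0, 0.1, 0, 0, -0.0003, 0.0], [0, 0, 0.15, 0, 0, -0.0003, 0.0], [0, 0, 0.19, 0, 0, -0.0003, 0.0], [0, 0, 0.19, 0, 0, -0.0003, 0.0]]}}

```text
clock: 32.22
eef_pos: [567.7, -81.4, 126.8]
tcp_rot: [-3.142, 0.0, 2.47]
contact_force: [0.0, 0.6, 3.3]
opening: 0.174
grasp_force: 41.8
```

```bash
python3 avg.py 8
```

```text
[32.45, 567.655, -81.333, 126.803, 141.509, 0.627, -0.641, 2.317, -0.118, -0.102, 0.013] Tz sd 0.017
```

Turning it back to 141.5° needed no notable twist. I'll release here, back off and look.

Emit:
{"api": "move_arm", "payload": {"motion": [[0, 0, 0, 0, 0, -0.0003, 0.03], [0, 0, 0, 0, 0, -0.0003, 0.045], [0, 0, 0, 0, 0, -0.0003, 0.045], [0, 0, 0, 0, 0, -0.03, 0.045], [0, 0, 0, 0, 0, -0.08, 0.045], [0, 0, 0, 0.02, 0.03, -0.1, 0.045], [0, 0, 0, 0.05, 0.065, -0.1, 0.045], [0, 0, 0, 0.08, 0.1, -0.1, 0.045]]}}

```text
clock: 33.62
eef_pos: [567.2, 48.0, 227.2]
tcp_rot: [3.141, 0.0, 2.468]
contact_force: [0.9, 0.1, 0.0]
opening: 0.527
grasp_force: 0.0
```

Emit:
{"api": "move_arm", "payload": {"motion": [[0, 0, 0, 0.03, 0.035, 0, 0.045], [0, 0, 0, 0.06, 0.075, 0, 0.045], [0, 0, 0, 0.06, 0.075, 0, 0.045], [0, 0, 0, 0.06, 0.075, 0, 0.045], [0, 0, 0, 0.06, 0.075, 0, 0.045]]}}

```text
clock: 34.25
eef_pos: [567.0, 141.8, 226.7]
tcp_rot: [-3.141, 0.0, 2.468]
contact_force: [-0.9, -0.8, 0.7]
opening: 0.525
grasp_force: 0.0
```

```bash
python3 look.py 8; python3 avg.py 3
python3 - <<'E'
from h import *
for k in '678':
    for n in('top','scene'):
        f=np.load(f'{n}{k}.npz');P=pts(n,f['d']).reshape(-1,3);d=np.hypot(P[:,0]-566.8,P[:,1]+81.4);Z=P[(d<8)&(P[:,2]>100)&(P[:,2]<160),2];R=P[(d>30)&(d<40)&(P[:,2]>100)&(P[:,2]<160),2]
        print(k,n,'grip top z',np.percentile(Z,[25,50,75]).round(1),'face',np.median(R).round(1))
E
```

```text
top dial [566.  -80.9 110. ] skirt [565.3 -79.9] 24.8 line [[552.3, -70.3, 140.0], [565.8, -80.9, 140.0]] ang 142.0
scene dial [552.4 -88.3 110. ] skirt [568.6 -79.2] 31.8 line [[552.5, -69.7, 140.0], [566.1, -98.7, 140.0]] ang 115.1
[34.45, 567.166, 142.117, 226.837, 141.387, -0.014, 0.342, -0.154, -0.027, 0.008, -0.002] Tz sd 0.034
6 top grip top z [137.2 138.1 140. ] face 108.9
6 scene grip top z [138.  140.9 142. ] face 110.9
7 top grip top z [137.  138.9 140.6] face 109.4
7 scene grip top z [136.6 139.5 140.6] face 111.2
8 top grip top z [137.  138.7 139.7] face 108.9
8 scene grip top z [134.2 139.  142.7] face 111.1
```

View pics/c8.png

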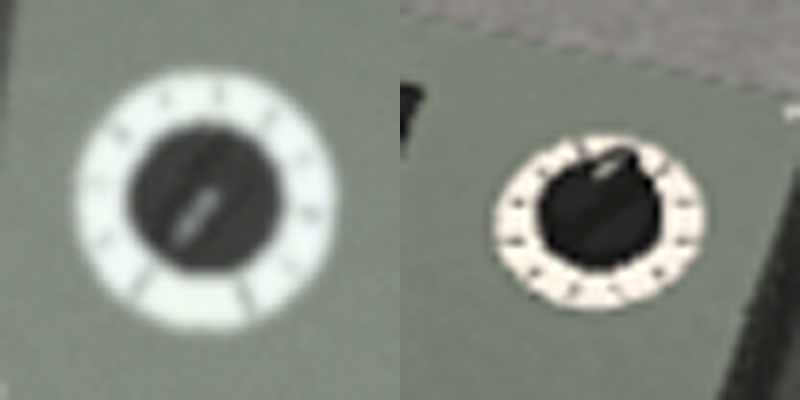

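The knob is home: its grip top is about 29 mm over the face. The pointer at 142° lies on the zero tick (crop line (213,190) to (178,243), tick at (145,278)). One more check: regrip and turn anticlockwise under averaged torque, to be sure the shaft itself is at its stop.

```bash
echo "567.1 142.0 226.8 141.4" > cmd.txt; python3 go.py 567.7 -81.3 175 142 6 0.045
```

```text
[[0, 0, -0.002, -0.0233, -0.029, 0.0086, 0.045], [0, 0, -0.003, -0.0466, -0.058, 0.0173, 0.045], [0, 0, -0.005, -0.0699, -0.0871, 0.0259, 0.045], [0, 0, -0.007, -0.0932, -0.1161, 0.0345, 0.045], [0, 0, -0.009, -0.1165, -0.1451, 0.0432, 0.045], [0, 0, -0.01, -0.1398, -0.1741, 0.0518, 0.045]]
```

Emit:
{"api": "move_arm", "payload": {"motion": [[0, 0, -0.002, -0.0233, -0.029, 0.0086, 0.045], [0, 0, -0.003, -0.0466, -0.058, 0.0173, 0.045], [0, 0, -0.005, -0.0699, -0.0871, 0.0259, 0.045], [0, 0, -0.007, -0.0932, -0.1161, 0.0345, 0.045], [0, 0, -0.009, -0.1165, -0.1451, 0.0432, 0.045], [0, 0, -0.01, -0.1398, -0.1741, 0.0518, 0.045], [0, 0, -0.01, -0.1398, -0.1741, 0.0518, 0.045]]}}

```text
clock: 35.38
eef_pos: [567.4, -82.7, 174.4]
tcp_rot: [-3.141, -0.001, 2.476]
contact_force: [0.3, 0.2, -0.2]
opening: 0.527
grasp_force: 0.0
```

Emit:
{"api": "move_arm", "payload": {"motion": [[0, 0, 0, 0, 0, 0.0124, 0.045], [0, 0, 0, 0, 0, 0.0249, 0.045], [0, 0, 0, 0, 0, 0.0373, 0.045], [0, 0, 0, 0, 0, 0.048, 0.045], [0, 0, 0, 0, 0, 0.048, 0.045], [0, 0, 0, 0, 0, 0.048, 0.02], [0, 0, 0, 0, 0, 0.048, 0.02]]}}

```text
clock: 36.25
eef_pos: [568.3, -80.4, 127.5]
tcp_rot: [3.141, 0.001, 2.479]
contact_force: [1.4, 0.8, -0.2]
opening: 0.237
grasp_force: 0.0
```

```bash
python3 avg.py 6
```

```text
[36.425, 568.122, -80.437, 127.314, 142.021, -0.207, -0.14, 0.067, -0.003, -0.021, 0.019] Tz sd 0.025
```

Emit:
{"api": "move_arm", "payload": {"motion": [[0, 0, 0, -0.0002, -0.0009, 0, 0.02], [0, 0, 0, -0.0002, -0.0009, 0, 0.0], [0, 0, 0, -0.0002, -0.0009, 0, 0.0], [0, 0, 0, -0.0002, -0.0009, 0, 0.0]]}}

```text
clock: 37.05
eef_pos: [567.6, -81.2, 127.1]
tcp_rot: [3.142, 0.0, 2.479]
contact_force: [-0.9, -0.4, 2.7]
opening: 0.176
grasp_force: 42.1
```

```bash
python3 avg.py 10
```

```text
[37.325, 567.57, -81.236, 127.094, 142.025, -1.089, -0.195, 3.987, -0.038, 0.178, 0.005] Tz sd 0.032
```

Emit:
{"api": "move_arm", "payload": {"motion": [[0, 0, -0.06, 0, 0, 0, 0], [0, 0, -0.12, 0, 0, 0, 0], [0, 0, -0.17, 0, 0, 0, 0], [0, 0, -0.17, 0, 0, 0, 0]]}}

```text
clock: 38.05
eef_pos: [567.7, -81.1, 127.1]
tcp_rot: [3.141, 0.0, 2.648]
contact_force: [-1.0, 0.8, 4.7]
opening: 0.175
grasp_force: 42.3
```

```bash
python3 avg.py 10
```

```text
[38.325, 567.7, -81.127, 127.081, 151.726, -0.353, 0.893, 4.783, 0.2, 0.027, -0.02] Tz sd 0.026
```

Emit:
{"api": "move_arm", "payload": {"motion": [[0, 0, -0.05, 0, 0, 0, 0], [0, 0, -0.1, 0, 0, 0, 0], [0, 0, -0.14, 0, 0, 0, 0], [0, 0, -0.14, 0, 0, 0, 0]]}}

```text
clock: 39.05
eef_pos: [567.6, -81.0, 127.1]
tcp_rot: [3.141, -0.0, 2.789]
contact_force: [-0.2, 1.3, 5.4]
opening: 0.176
grasp_force: 42.4
```

```bash
python3 avg.py 10
```

```text
[39.325, 567.569, -80.998, 127.068, 159.764, -0.55, 2.142, 5.639, 0.338, 0.1, -0.045] Tz sd 0.022
```

Emit:
{"api": "move_arm", "payload": {"motion": [[0, 0, -0.05, 0, -0.0002, 0, 0], [0, 0, -0.1, 0, -0.0002, 0, 0], [0, 0, -0.14, 0, -0.0002, 0, 0], [0, 0, -0.14, 0, -0.0002, 0, 0]]}}

```text
clock: 40.05
eef_pos: [567.5, -80.9, 127.1]
tcp_rot: [3.141, -0.0, 2.929]
contact_force: [-0.3, 3.4, 6.6]
opening: 0.172
grasp_force: 42.4
```

```bash
python3 avg.py 12
```

```text
[40.375, 567.501, -80.865, 127.052, 167.771, -0.186, 3.879, 5.766, 0.65, 0.066, -0.116] Tz sd 0.023
```

The twist clearly rises at 168° (−0.116 N m), so the shaft is firmly at its stop and the rest is play. I'll turn back through the play to the mark and let go.

Emit:
{"api": "move_arm", "payload": {"motion": [[0, 0, 0.08, 0, -0.0002, -0.0003, 0], [0, 0, 0.16, 0, -0.0002, -0.0003, 0], [0, 0, 0.24, 0, -0.0002, -0.0003, 0], [0, 0, 0.32, 0, -0.0002, -0.0003, 0], [0, 0, 0.4, 0, -0.0002, -0.0003, 0], [0, 0, 0.445, 0, -0.0002, -0.0003, 0], [0, 0, 0.445, 0, -0.0002, -0.0003, 0]]}}

```text
clock: 41.52
eef_pos: [567.5, -81.6, 127.2]
tcp_rot: [3.141, 0.0, 2.484]
contact_force: [0.2, 0.2, 1.8]
opening: 0.171
grasp_force: 42.0
```

```bash
python3 avg.py 6
```

```text
[41.7, 567.46, -81.556, 127.154, 142.352, 1.347, 1.23, 1.153, 0.199, -0.223, 0.007] Tz sd 0.026
```

Emit:
{"api": "move_arm", "payload": {"motion": [[0, 0, 0, 0, 0, -0.0003, 0.03], [0, 0, 0, 0, 0, -0.0003, 0.045], [0, 0, 0, 0, 0, -0.0003, 0.045], [0, 0, 0, 0, 0, -0.03, 0.045], [0, 0, 0, 0, 0, -0.08, 0.045], [0, 0, 0, 0.02, 0.03, -0.1, 0.045], [0, 0, 0, 0.05, 0.065, -0.1, 0.045], [0, 0, 0, 0.08, 0.1, -0.1, 0.045]]}}

```text
clock: 42.82
eef_pos: [565.2, 47.5, 227.7]
tcp_rot: [3.141, 0.001, 2.483]
contact_force: [-0.2, 0.1, -0.3]
opening: 0.524
grasp_force: 0.0
```

Emit:
{"api": "move_arm", "payload": {"motion": [[0, 0, 0, 0.03, 0.035, 0, 0.045], [0, 0, 0, 0.06, 0.075, 0, 0.045], [0, 0, 0, 0.06, 0.075, 0, 0.045], [0, 0, 0, 0.06, 0.075, 0, 0.045], [0, 0, 0, 0.06, 0.075, 0, 0.045]]}}

```text
clock: 43.45
eef_pos: [563.6, 141.4, 227.2]
tcp_rot: [-3.141, 0.0, 2.483]
contact_force: [0.3, -0.1, -0.5]
opening: 0.53
grasp_force: 0.0
```

```bash
python3 look.py 9; python3 st.py
python3 - <<'E'
from h import *
for n in('top','scene'):
    f=np.load(f'{n}9.npz');P=pts(n,f['d']).reshape(-1,3);d=np.hypot(P[:,0]-566.8,P[:,1]+81.4);Z=P[(d<8)&(P[:,2]>100)&(P[:,2]<160),2];print(n,'grip top z',np.median(Z).round(1))
E
```

```text
top dial [566.  -80.9 110. ] skirt [565.4 -80. ] 24.8 line [[550.7, -69.6, 140.0], [564.3, -80.1, 140.0]] ang 142.3
scene dial [552.4 -88.3 110. ] skirt [568.6 -78.4] 31.8 line [[553.1, -70.0, 140.0], [565.4, -98.9, 140.0]] ang 113.0
43.55 [563.7 141.4 227.3] yaw 142.2 F [-0.2 -0.2  0.2] T [ 0.04  -0.009  0.016] op 0.529 0.0
top grip top z 137.9
scene grip top z 137.8
```

View pics/c9.png

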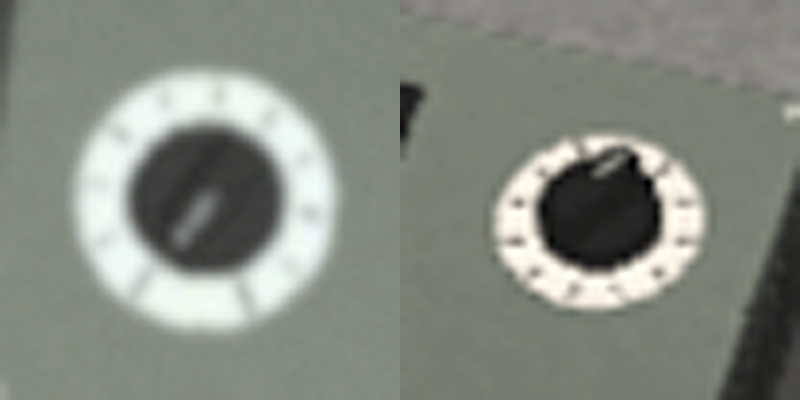

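The knob is home and its pointer is at 142.3°, on the zero tick (141°). The gripper is clear of everything, so I'm handing in.

```bash
python3 -c "
from rig import order
print(order.sign_off())"
```

```text
the job is handed in; nothing more can be done
None
```

The black knob is on its D-shaft, bottomed at about 25 N with the clip holding against a light pull, turned anticlockwise until the stop was felt, then let go with its pointer at about 142° (zero mark about 141°); it went 19° to 27° past the mark before twist rose clearly, more than the quoted play, so I turned it back clockwise to the mark, and I did not recheck that the bystanders had stayed put.

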